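# Hand-test the polisher's guard switch

## Task

The polisher's guard is off for cleaning, so test its guard switch by hand: push the lever with the yellow roller down until it clicks, keep it down for about a second, then let go so that it springs back up. Leave the lever with the blue roller, which stops the slide, unpushed and do not knock the copper cup that stands between the switches.

Things in the scene. Friction and masses are not known exactly. Their poses are not given: they have to be found in the camera images.
- guard_roller (a point): Centre of the yellow roller (30 mm diameter, 18 mm wide, axis level) on the tip of the guard switch's steel lever, 140 mm above the bench at rest. Lever 65 mm long, pointing roughly towards the robot (point -x at yaw 0), sloping up 23 degrees from its shaft 115 mm up. The fixed grey housing, 131 mm tall, starts 45 mm behind the roller; above, below and in front is free. Rides on the lever.
- guard_lever (a joint): Angle (rad) of the yellow-roller lever: 0 at rest (up), grows as the roller goes down. Clicks at 0.45 (roller centre 24 mm below rest); end stop at 0.8 (50 mm below rest); anything between is a proper press. A spring returns it: 3 to 4 N down on the roller starts it, about 6 N reaches the click, 8 N the end stop. Springs back to 0 when let go.
- stop_roller (a point): Centre of the blue roller on the other switch, which is of the same make and size and must be left alone. Which switch stands to the left and which to the right differs from time to time.
- bowl_mid (a point): Centre, half-way up, of a loose copper cup, 64 mm in diameter at the rim and 55 mm tall, standing on the bench between the two switches. Bystander.
Things that resemble listed ones, but are neither listed nor needed, are in the scene too. Leave any purple look-alike of the part that bears guard_roller alone.

How it is judged:
By the outcome, as a careful person would: the job done as asked, in the order asked, and still so for the second after the job is handed in, with the robot touching nothing.
It also fails if it takes over 32 s, if anything falls off the work surface, if the arm or the gripper's body presses on something with over 40 N, if the wrist force passes 120 N, or if a joint passes its speed limit or range.

## Robot

A 6-joint arm with a two-finger parallel gripper is mounted at the origin on the work surface. World frame = base frame: x ahead of the robot, y to its left, z up, the work surface at z = 0. Lengths are in m, angles in rad, forces in N, time in s.
With the tool pointing down it reaches from about 0.35 to 0.975 m from the base axis. Payload 4.9 kg.
Tool frame: the origin (TCP) lies between the finger pads; the fingertips stand 22 mm ahead of it and the grasp point (between the pads) lies 3 mm ahead of it; z points along the fingers, y is the line along which they close (so a half turn about z gives the same grasp; the last joint's range is limited). The gripper opens to 85 mm and grips with 20 to 120 N. Pads are 22 mm wide; open, the fingers measure 114 mm over their backs; the gripper's body (76 mm by 85 mm) begins 54 mm behind the grasp point. The pads swing forward as they close: fully open they stand 13 mm farther back than shut.
Start: joints at [1.157, 0.053, 1.613, -0, 1.476, -0.119], TCP at [0.182, 0.598, 0.253] pointing down, gripper open.
Joint ranges: [-3.01, 3.01], [-1.01, 2.22], [0.06, 2.58], [-1.02, 4.17], [0.09, 2.62], [-3.14, 3.14]. Speed limits (rad/s): [2.57, 2.57, 3.14, 3.14, 3.14, 3.14].

## Interface

Orientations are given as a unit quaternion [w, x, y, z].
In Python, from plant import state, grab_frame, get_calibration, job_done, recognise, regions_of gives the robot as it stands.
- The arm moves only by the tool apply_moves, never from a script. Its argument "targets" is a list of rows, each an object with "translation": the shift along the tool's x, y, z normalised to -1 to 1, where 1 is 100 mm, a list of three; "twist": the turn about the tool's z normalised to -1 to 1, where 1 is 0.1 rad; "hand": the opening, from 0 (shut) to 1 (fully open). A call has 1 to 8 rows; each row shifts and turns the commanded pose from where the row before left it, along the tool's axes as they then stand; what a row does not reach is not made up. A row lasts 1/10 s, in which the tool goes at most 50 mm and 8.59 degrees, less where a joint would pass 70% of its speed; a pose out of reach is approached as far as the arm can. A call with a number of a shift or a turn outside -1 to 1 is refused whole. A call with a gripper value outside its range is refused whole. The fingers move at their own pace and stop on an object; the grip force is fixed at half the most. Time passes only in rows, so rows that do not move let the fingers close. It gives the time, the measured TCP pose, the force, the opening and the grip force at its end, in the units of the state.
- state(): the state, without advancing time (a new reading comes with each control period).
- grab_frame(name): name is "side" or "top"; returns the picture (480x640x3 uint8, red, green, blue); there is no depth.
- get_calibration(name): a dict with "camera_matrix" (3x3 intrinsics, pixels), "pose" (4x4, takes a point from camera to world coordinates). Camera axes: x right, y up, looking along -z (the intrinsics and any distortion apply to the point x, -y, -z); pixel columns grow to the right and rows downward; lengths in m; the calibration is good to about 2 mm. A picture is of the moment at which its call begins. get_calibration takes no time and is no camera call.
- job_done(): hands the job in; it is judged then, once.
Trained networks look in the newest picture that a camera, given by its name, has taken for a name from the list of things; names that differ only in an ending like _2 or _b are one class to them, and where a whole thing is asked for, a point or a joint stands for the part that bears it (a point fixed in the world has none). Each returns a list of dicts, best first, with "score" (0 to 1); they miss things now and then, are a little off and sometimes report something else, mostly with a low value. They report only what shows in the picture. A call takes as long as a camera call. They do not tell look-alikes from the thing itself.
- recognise(camera, query): "point" ([x, y, z] in m, in world coordinates, good to about 4 mm: the middle of the surface that is visible of it).
- regions_of(camera, query): "pixels" (480x640 bool, what is visible of it).
The state is a dict: "time": time; "joint_pos": joint angles; "joint_vel": joint speeds; "joint_efforts": joint torques, N m; "tool_pos": TCP position; "tool_rot": TCP orientation; "contact_force": force on the tool from outside, world axes, zero at the start; "ft_torque": the same for the moment, N m; "gripper_width": opening from 0.0 (shut) to 1.0 (fully open); "grasp_force": force on a finger pad.
Only numpy, scipy, OpenCV 4.12 (cv2) and the standard library are available. Lean on these libraries where they do the work, as an engineer would, in place of code of your own. Each camera call takes 0.05 s, during which the arm holds its last target. There are 200 camera calls.

## Working session

There is one attempt and no reset: what is moved stays moved. The work goes in short steps, Python scripts to look and compute and a tool call to move; the robot and the scene stay as the last step left them, time stands still between calls to the robot, and variables do not carry over. Pictures are saved under pics/ and viewed, at most 10 in all, crops included, and the job is handed in when it is done.

Besides the shell and the picture viewer there is one more tool, called after "Request:" by a JSON object that holds its "method" and its "body". apply_moves: Moves the arm, as the interface text tells. Its arguments: {"type":"object","properties":{"targets":{"type":"array"}},"required":["targets"]}

```bash
mkdir -p pics; python3 - <<'E'
from plant import *
import cv2
for c in("top","side"):
    cv2.imwrite(f"pics/{c}0.png",cv2.cvtColor(grab_frame(c),cv2.COLOR_RGB2BGR))
    K=get_calibration(c);print(c,K["camera_matrix"][0][0],K["pose"].round(3).tolist() if hasattr(K["pose"],'round') else K["pose"])
    for q in("guard_roller","stop_roller","bowl_mid"):
        print(q,[(round(d["score"],2),[round(float(v),3) for v in d["point"]]) for d in recognise(c,q)])
s=state();print(s["time"],s["tool_pos"],s["tool_rot"])
E
```

```text
top 490.1306975547748 [[-0.012, 0.985, -0.171, 0.217], [-1.0, -0.014, -0.014, 0.011], [-0.016, 0.171, 0.985, 1.266], [0.0, 0.0, 0.0, 1.0]]
guard_roller [(0.69, [0.162, 0.348, 0.142]), (0.57, [0.515, 0.193, 0.143])]
stop_roller [(0.74, [0.58, -0.133, 0.142])]
bowl_mid [(0.83, [0.489, -0.008, 0.012]), (0.63, [0.514, 0.195, 0.148])]
side 483.5123235276668 [[-0.98, 0.147, -0.135, 0.294], [-0.199, -0.756, 0.623, 0.602], [-0.011, 0.637, 0.771, 0.812], [0.0, 0.0, 0.0, 1.0]]
guard_roller [(0.94, [0.165, 0.356, 0.141]), (0.57, [0.515, 0.202, 0.14])]
stop_roller [(0.82, [0.581, -0.128, 0.137])]
bowl_mid [(0.78, [0.483, -0.019, 0.032])]
0.4 [0.18155327 0.59795844 0.25313656] [-4.82744921e-05  1.46854476e-01  9.89158096e-01 -1.47876832e-04]
```

View pics/top0.png

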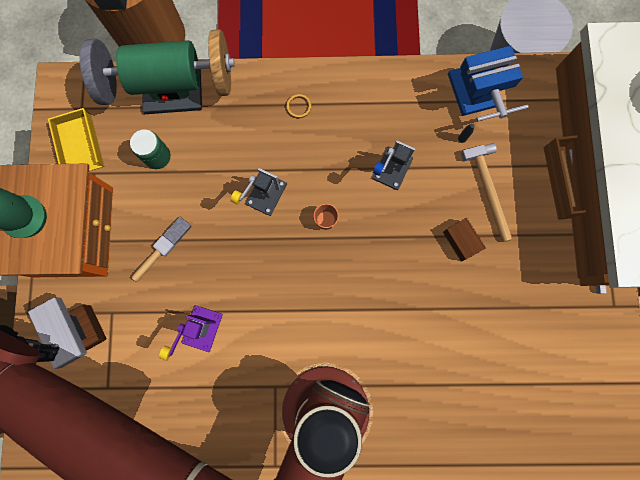

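View pics/side0.png

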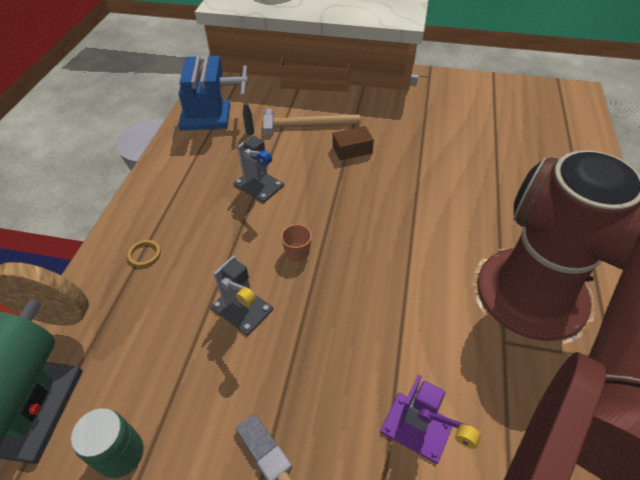

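The top view shows two yellow rollers. One is on the grey switch at top (236,197) / side (245,297). The other is on the purple look-alike at top (165,353) / side (467,435). The blue stop roller is at top (379,168) and the cup at top (326,216). I choose the grey switch's roller and will check it in a crop.

```bash
cat > h.py <<'E'
from plant import *
import cv2, numpy as np
def onplane(c,u,v,z):
    k=get_calibration(c);K=np.array(k["camera_matrix"]);P=np.array(k["pose"])
    d=k.get("distortion")
    r=np.linalg.inv(K)@[u,v,1]; r=P[:3,:3]@[r[0],-r[1],-r[2]]; o=P[:3,3]
    return o+r*(z-o[2])/r[2]
def yellow(c,box):
    im=grab_frame(c);x0,y0,x1,y1=box
    h=cv2.cvtColor(im[y0:y1,x0:x1],cv2.COLOR_RGB2HSV)
    m=cv2.inRange(h,(22,150,90),(34,255,255))
    n,l,s,ce=cv2.connectedComponentsWithStats(m)
    i=1+s[1:,4].argmax(); return im,ce[i]+[x0,y0],s[i]
E
python3 - <<'E'
from h import *
print(get_calibration("top").keys())
out=[]
for c,b in(("top",(215,160,300,225)),("side",(205,250,280,340))):
    im,p,s=yellow(c,b);print(c,p,s,onplane(c,*p,.14),onplane(c,*p,.148))
    x0,y0,x1,y1=b;out.append(cv2.resize(im[y0:y1,x0:x1],(390,480),interpolation=2))
cv2.imwrite("pics/crop.png",cv2.cvtColor(np.hstack(out),cv2.COLOR_RGB2BGR))
E
```

```text
dict_keys(['camera_matrix', 'pose'])
top [235.74747475 196.52525253] [16 30 11 14 99] [0.51159724 0.20349092 0.14      ] [0.50950714 0.20212439 0.148     ]
side [245.98156682 295.91705069] [ 32  37  19  20 217] [0.50880701 0.20278337 0.14      ] [0.50625417 0.20753846 0.148     ]
```

View pics/crop.png

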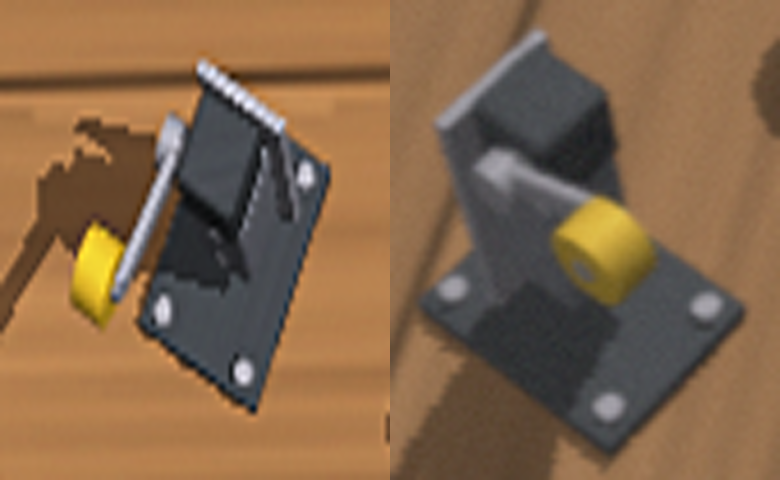

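The crop shows a plain grey switch with the yellow roller, its lever pointing to -x/+y at about 28°. Both cameras put the roller centre at about (0.510, 0.203, 0.14), 0.55 m from the base, so it is in reach. I go above it with the fingers shut.

Request:
{"method": "apply_moves", "body": {"targets": [{"translation": [-0.2,-0.13,0],"twist": 0,"hand": 0},{"translation": [-0.4,-0.265,0],"twist": 0,"hand": 0},{"translation": [-0.4,-0.265,0],"twist": 0,"hand": 0},{"translation": [-0.4,-0.265,0],"twist": 0,"hand": 0},{"translation": [-0.4,-0.265,0],"twist": 0,"hand": 0},{"translation": [-0.4,-0.265,0],"twist": 0,"hand": 0},{"translation": [-0.4,-0.265,0],"twist": 0,"hand": 0},{"translation": [-0.4,-0.265,0],"twist": 0,"hand": 0}]}}

```text
time: 1.3
tool_pos: [0.4119, 0.3193, 0.2537]
tool_rot: [0.0, 0.147, 0.989, 0.0]
contact_force: [0.1, 1.1, 0.3]
gripper_width: 0.0
grasp_force: 0.0
```

Request:
{"method": "apply_moves", "body": {"targets": [{"translation": [-0.4,-0.265,0],"twist": 0,"hand": 0},{"translation": [-0.4,-0.265,0],"twist": 0,"hand": 0},{"translation": [-0.3,-0.2,0],"twist": 0,"hand": 0},{"translation": [0,0,0],"twist": 0,"hand": 0},{"translation": [0,0,0],"twist": 0,"hand": 0}]}}

```text
time: 1.8
tool_pos: [0.4953, 0.2186, 0.2533]
tool_rot: [-0.0, 0.148, 0.989, 0.0]
contact_force: [0.1, 0.7, -0.0]
gripper_width: -0.001
grasp_force: 0.0
```

```bash
python3 - <<'E'
from h import *
from scipy.spatial.transform import Rotation as R
s=state();q=s["tool_rot"];M=R.from_quat(q,scalar_first=True)
p=s["tool_pos"]
im,c,_=yellow("side",(205,250,280,340)); print(c,onplane("side",*c,.14))
print(s["time"],p,s["contact_force"],s["gripper_width"],M.as_matrix().round(3).tolist(),"tool delta to target",M.inv().apply(np.array([.508,.204,.187])-p))
a=im[120:400,100:420];cv2.imwrite("pics/s1.png",cv2.cvtColor(cv2.resize(a,None,fx=2,fy=2),cv2.COLOR_RGB2BGR))
E
```

```text
[245.97247706 296.06422018] [0.5087369  0.20306125 0.14      ]
1.8 [0.49525192 0.21863682 0.25329329] [ 0.09768133  0.65535628 -0.02886723] -0.0008658214157364634 [[-0.956, 0.292, -0.0], [0.292, 0.956, 0.0], [0.001, 0.0, -1.0]] tool delta to target [-0.01650172 -0.01028732  0.06628284]
```

View pics/s1.png

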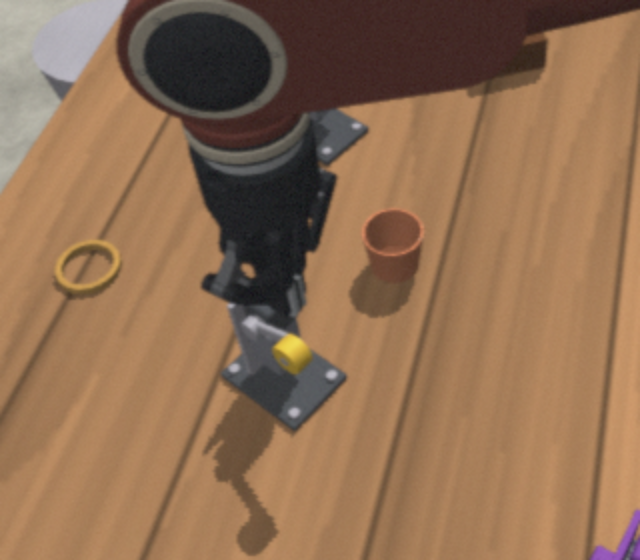

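The shut gripper stands above the grey switch, with the roller untouched at crop (291,353) and the cup upright and clear at (393,243). Next I centre over the roller and come down near it.

Request:
{"method": "apply_moves", "body": {"targets": [{"translation": [-0.165,-0.1,0],"twist": 0,"hand": 0},{"translation": [0,0,0.25],"twist": 0,"hand": 0},{"translation": [0,0,0.25],"twist": 0,"hand": 0},{"translation": [0,0,0.15],"twist": 0,"hand": 0},{"translation": [0,0,0],"twist": 0,"hand": 0},{"translation": [0,0,0],"twist": 0,"hand": 0}]}}

```text
time: 2.45
tool_pos: [0.5077, 0.2055, 0.1888]
tool_rot: [0.0, 0.146, 0.989, 0.0]
contact_force: [0.1, 0.3, -0.6]
gripper_width: 0.002
grasp_force: 0.0
```

Request:
{"method": "apply_moves", "body": {"targets": [{"translation": [0,0,0.1],"twist": 0,"hand": 0},{"translation": [0,0,0.05],"twist": 0,"hand": 0},{"translation": [0,0,0],"twist": 0,"hand": 0},{"translation": [0,0,0],"twist": 0,"hand": 0}]}}

```text
time: 2.85
tool_pos: [0.5082, 0.2054, 0.1745]
tool_rot: [0.0, 0.147, 0.989, 0.001]
contact_force: [-2.4, 1.9, 5.1]
gripper_width: 0.0
grasp_force: 2.7
```

```bash
python3 - <<'E'
from h import *
im=grab_frame("side");s=state();print(s["time"],s["tool_pos"],s["contact_force"])
cv2.imwrite("pics/s2.png",cv2.cvtColor(cv2.resize(im[220:350,170:310],None,fx=4,fy=4),cv2.COLOR_RGB2BGR))
E
```

```text
2.9 [0.50831932 0.2053684  0.17466438] [-2.51019506  3.03363345  4.61252755]
```

View pics/s2.png

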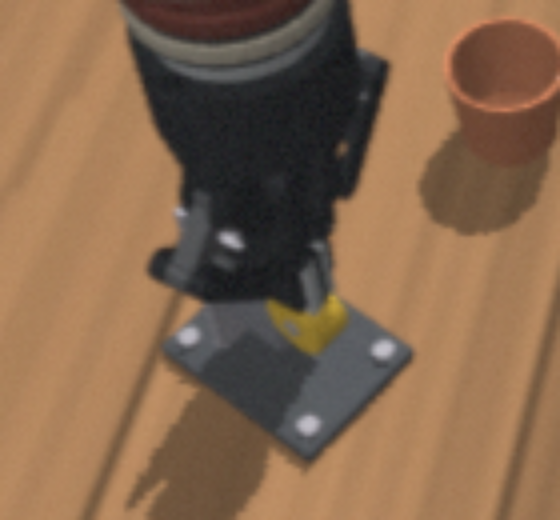

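Contact is confirmed: about 5 N upward, with the roller under the fingertips at crop (310,325). Now I press to mid-stroke (about 37 mm drop) and hold.

Request:
{"method": "apply_moves", "body": {"targets": [{"translation": [0.02,0,0.1],"twist": 0,"hand": 0},{"translation": [0.02,0,0.1],"twist": 0,"hand": 0},{"translation": [0,0,0.1],"twist": 0,"hand": 0},{"translation": [0,0,0.05],"twist": 0,"hand": 0},{"translation": [0,0,0],"twist": 0,"hand": 0}]}}

```text
time: 3.4
tool_pos: [0.5043, 0.2066, 0.1389]
tool_rot: [0.0, 0.147, 0.989, 0.001]
contact_force: [-2.8, 3.7, 6.1]
gripper_width: 0.0
grasp_force: 2.9
```

```bash
python3 - <<'E'
from h import *
im=grab_frame("side");s=state();print(s["time"],s["tool_pos"],s["contact_force"])
cv2.imwrite("pics/s3.png",cv2.cvtColor(cv2.resize(im[220:350,170:310],None,fx=4,fy=4),cv2.COLOR_RGB2BGR))
E
```

```text
3.45 [0.50433999 0.20652817 0.13926185] [-3.24766262  2.53252617  5.43881871]
```

View pics/s3.png

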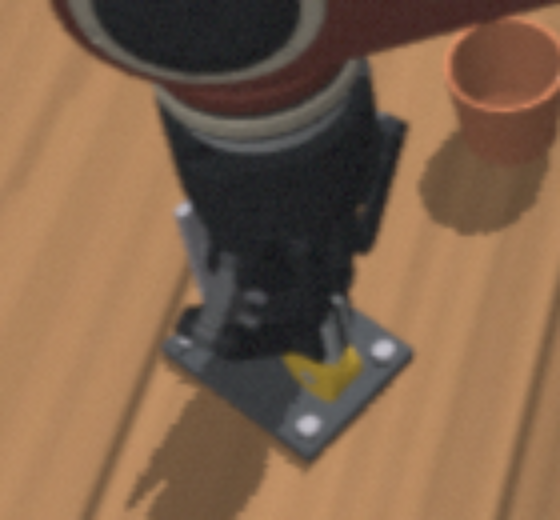

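The roller has moved down with the fingertips, to crop (330,380). I check the lever angle by comparing the yellow blob's bottom and right edges with what each angle predicts.

```bash
python3 - <<'E'
from h import *
def proj(c,p):
    k=get_calibration(c);K=np.array(k["camera_matrix"]);P=np.array(k["pose"])
    q=P[:3,:3].T@(np.array(p)-P[:3,3]);q=K@[q[0],-q[1],-q[2]];return q[:2]/q[2]
im,c,s=yellow("side",(205,250,280,340));print("now right,bottom",205+s[0]+s[2],250+s[1]+s[3],s)
u=np.array([-.88,.47]);c0=np.array([.51,.203]);r0=proj("side",[*c0,.14])
for th in(0,.2,.3,.45,.6,.7,.8):
    a=np.radians(23)-th
    p=[*(c0+u*.065*(np.cos(a)-np.cos(np.radians(23)))),.115+.065*np.sin(a)]
    print(th,(np.array([256,307])+proj("side",p)-r0).round(1),p)
t=state();print(t["time"],t["tool_pos"],t["contact_force"])
E
```

```text
now right,bottom 260 320 [ 37  57  18  13 101]
0 [256.  306.9] [np.float64(0.51), np.float64(0.203), np.float64(0.1403975233518028)]
0.2 [258.6 312.2] [np.float64(0.5066093281454466), np.float64(0.2048109270132274), np.float64(0.12800431838715925)]
0.3 [259.5 314.6] [np.float64(0.5057468387843788), np.float64(0.20527157474016133), np.float64(0.12158137479726985)]
0.45 [260.3 317.7] [np.float64(0.5055203449036489), np.float64(0.20539254306282387), np.float64(0.11184391376886045)]
0.6 [260.5 320.3] [np.float64(0.5065769245372393), np.float64(0.20482823348579263), np.float64(0.10217733163308425)]
0.7 [260.3 321.8] [np.float64(0.507983585829072), np.float64(0.20407694847765473), np.float64(0.09587973930615867)]
0.8 [259.9 322.9] [np.float64(0.5099364846131892), np.float64(0.20303392299068304), np.float64(0.08977319030376807)]
3.5 [0.50436253 0.20652455 0.13947611] [-3.64031744  2.80812384  5.84737834]
```

The lever angle is about 0.58, well past the click and clear of the end stop. I hold to make about a second, then lift straight off.

Request:
{"method": "apply_moves", "body": {"targets": [{"translation": [0,0,0],"twist": 0,"hand": 0},{"translation": [0,0,0],"twist": 0,"hand": 0},{"translation": [0,0,0],"twist": 0,"hand": 0},{"translation": [0,0,0],"twist": 0,"hand": 0},{"translation": [0,0,0],"twist": 0,"hand": 0},{"translation": [0,0,0],"twist": 0,"hand": 0},{"translation": [0,0,0],"twist": 0,"hand": 0}]}}

```text
time: 4.2
tool_pos: [0.5044, 0.2065, 0.1397]
tool_rot: [0.0, 0.147, 0.989, 0.001]
contact_force: [-3.4, 2.7, 6.6]
gripper_width: 0.001
grasp_force: 2.9
```

Request:
{"method": "apply_moves", "body": {"targets": [{"translation": [0,0,-0.15],"twist": 0,"hand": 0},{"translation": [0,0,-0.25],"twist": 0,"hand": 0},{"translation": [0,0,-0.3],"twist": 0,"hand": 0},{"translation": [0,0,-0.3],"twist": 0,"hand": 0},{"translation": [0,0,-0.1],"twist": 0,"hand": 0},{"translation": [0,0,0],"twist": 0,"hand": 0},{"translation": [0,0,0],"twist": 0,"hand": 0}]}}

```text
time: 4.9
tool_pos: [0.5035, 0.2055, 0.247]
tool_rot: [-0.001, 0.147, 0.989, -0.001]
contact_force: [0.0, 0.1, -0.5]
gripper_width: -0.002
grasp_force: 0.0
```

```bash
python3 - <<'E'
from h import *
im,c,s=yellow("side",(205,250,280,340));print(c,s)
t=state();print(t["time"],t["tool_pos"],t["contact_force"])
cv2.imwrite("pics/s4.png",cv2.cvtColor(cv2.resize(im[120:400,100:420],None,fx=2,fy=2),cv2.COLOR_RGB2BGR))
E
```

```text
[246.10958904 296.        ] [ 32  37  19  20 219]
4.95 [0.50319847 0.20552437 0.24619499] [-0.4871445  -0.08260698 -1.13973766]
```

View pics/s4.png

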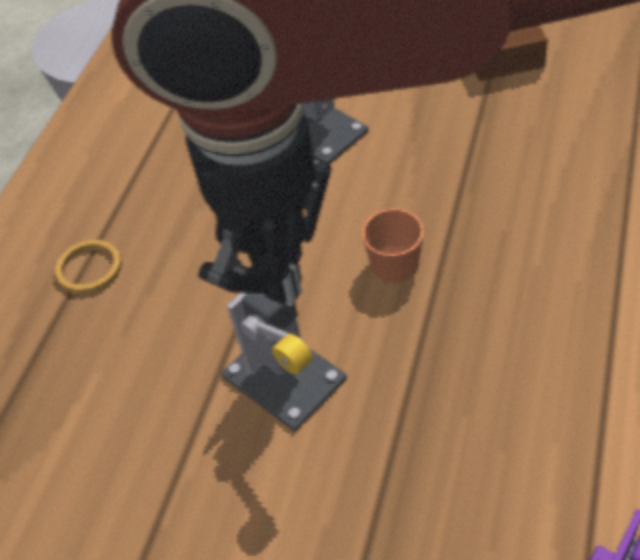

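The roller is back at its rest pixel (246,296), the cup is unmoved and the gripper is clear.

```bash
python3 -c "from plant import *;print(job_done())"
```

```text
the job is handed in; nothing more can be done
None
```

I pressed the yellow-roller lever to about 0.58 rad (past the click, short of the end stop), held it for about 1.1 s and let it spring back to rest; the blue lever and the copper cup were not touched, and the job is handed in.

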